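# Set the thread cones on the stand from light to dark

## Task

Set the four loose thread cones upright on the empty pins of the wooden thread stand so that the row runs from light to dark, starting from the white cone that is already on its end pin: pale pink next to it, then rose, then burgundy, and black on the far end pin. Each cone goes right down onto the board; leave the white cone on its pin, and do not knock the glue jar about.

Things in the scene. Friction and masses are not known exactly. Their poses are not given: they have to be found in the camera images.
- cone_white: Cone of white sewing thread, the lightest shade, already seated on the pin at one end of the thread stand (either end). It lifts off; leave it there. Same size as the others.
- cone_pale_pink: Loose cone of pale pink thread, second lightest of the five. Stands upright: tapered round body, 60 mm across at the foot, 44 mm at 100 mm height, 104 mm tall, 77 to 154 g. Grip it from above across its upper half (48 mm across at 75 mm height). Bore open at the foot, 32 mm wide, narrowing to 16 mm at the top: it drops over a pin. Origin: on its axis at its foot; z up.
- cone_rose: Loose cone of rose (mid pink-red) thread, the middle shade. Stands upright: tapered round body, 60 mm across at the foot, 44 mm at 100 mm height, 104 mm tall, 77 to 154 g. Grip it from above across its upper half (48 mm across at 75 mm height). Bore open at the foot, 32 mm wide, narrowing to 16 mm at the top: it drops over a pin. Origin: on its axis at its foot; z up.
- cone_burgundy: Loose cone of burgundy (dark wine red) thread, second darkest. Stands upright: tapered round body, 60 mm across at the foot, 44 mm at 100 mm height, 104 mm tall, 77 to 154 g. Grip it from above across its upper half (48 mm across at 75 mm height). Bore open at the foot, 32 mm wide, narrowing to 16 mm at the top: it drops over a pin. Origin: on its axis at its foot; z up.
- cone_black: Loose cone of black thread, the darkest. Stands upright: tapered round body, 60 mm across at the foot, 44 mm at 100 mm height, 104 mm tall, 77 to 154 g. Grip it from above across its upper half (48 mm across at 75 mm height). Bore open at the foot, 32 mm wide, narrowing to 16 mm at the top: it drops over a pin. Origin: on its axis at its foot; z up.
- pin_1: Fixed upright wooden pin, 9 mm thick, round tip, one of a row of five 74 mm apart on the thread stand (oak board 386 x 84 mm, 20 mm high). Origin: on its axis at the board's top, where a cone's foot rests; the tip is 48 mm above. x across the row, y along it. Empty inner pin; the names do not tell the order, the distance from the white cone does.
- pin_2: Fixed upright wooden pin, 9 mm thick, round tip, one of a row of five 74 mm apart on the thread stand (oak board 386 x 84 mm, 20 mm high). Origin: on its axis at the board's top, where a cone's foot rests; the tip is 48 mm above. x across the row, y along it. Empty inner pin; the names do not tell the order, the distance from the white cone does.
- pin_3: Fixed upright wooden pin, 9 mm thick, round tip, one of a row of five 74 mm apart on the thread stand (oak board 386 x 84 mm, 20 mm high). Origin: on its axis at the board's top, where a cone's foot rests; the tip is 48 mm above. x across the row, y along it. Empty inner pin; the names do not tell the order, the distance from the white cone does.
- pin_far: Fixed upright wooden pin, 9 mm thick, round tip, one of a row of five 74 mm apart on the thread stand (oak board 386 x 84 mm, 20 mm high). Origin: on its axis at the board's top, where a cone's foot rests; the tip is 48 mm above. x across the row, y along it. Empty; the end pin farthest from the white cone. The desk top behind the stand is 110 mm high, its edge 75 to 130 mm behind the row.
- glue_jar: Open glue jar with a dark band and a green-handled brush standing in it, bystander among the loose cones; jar 60 mm across, 72 mm high, 137 mm to the tip of the brush, which leans outward. Origin: centre of its underside.
Not all that is in view belongs to the job. What is shaped like the cone_pale_pink but blue is not meant.

How it is judged:
By the outcome, as a careful person would: the job done as asked, in the order asked, and still so for the second after the job is handed in, with the robot touching nothing.
It also fails if it takes over 86 s, if anything falls off the work surface, if the arm or the gripper's body presses on something with over 40 N, if the wrist force passes 120 N, or if a joint passes its speed limit or range.

## Robot

A 6-joint arm with a two-finger parallel gripper is mounted at the origin on a cart in front of the work surface, level with it; the furniture and walls round the work are solid. World frame = base frame: x ahead of the robot, y to its left, z up, the work surface at z = 0. Lengths are in m, angles in degrees, forces in N, time in s.
With the tool pointing down it reaches from about 0.4 to 0.825 m from the base axis. Payload 7 kg.
Tool frame: the origin (TCP) lies between the finger pads; the fingertips stand 25 mm ahead of it and the grasp point (between the pads) lies 6 mm ahead of it; z points along the fingers, y is the line along which they close (so a half turn about z gives the same grasp; the last joint's range is limited). The gripper opens to 88 mm and grips with 3 to 60 N. Pads are 19 mm wide; open, the fingers measure 130 mm over their backs; the gripper's body (78 mm by 193 mm) begins 47 mm behind the grasp point.
Start: joints at [-56.373, 20.546, 0.682, 0, -70.136, -16.507], TCP at [0.199, -0.645, 0.252] pointing down, gripper open.
Joint ranges: [-176.03, 176.03], [-82.01, 121.73], [-58.28, 71.71], [-173.87, 95.51], [-174.79, -0.11], [-173.66, 173.66]. Speed limits (degrees/s): [136.94, 136.94, 172.46, 180, 180, 180].

## Interface

Orientations are given as [roll, pitch, yaw] about the fixed x, y, z axes, in that order (R = Rz(yaw) Ry(pitch) Rx(roll)).
In Python, from plant import status, optics, job gives the robot as it stands. The module is installed in compiled form; this text tells all that it offers.
- The arm moves only by the tool jog_arm, called after ">>>" as name(argument=value, ...), one argument or row to a line, values as JSON. Schema: {"type":"object","properties":{"offsets":{"type":"array","items":{"type":"array","items":{"type":"array","items":{"type":"number"},"minItems":5,"maxItems":5},"minItems":1,"maxItems":8},"minItems":1,"maxItems":1},"only":{"type":"string"},"quiet":{"type":"boolean"},"lines":{"type":"string"}},"required":["offsets"],"additionalProperties":false}. offsets is a list that holds a single list of rows (three levels of brackets), with 1 to 8 rows, each of 5 numbers: dx, dy, dz in shares of 40 cm (1.0 is 40 cm), then a turn about the tool's z in fractions of the full range, 1 being 90 degrees, then the finger opening in m; each row is the pose to reach, as a shift and turn from the pose commanded when the call began, along the tool's axes at that moment; what a row does not reach only later rows make up. A row lasts 1/8 s, in which the tool goes at most 0.0625 m and 10.7 degrees, less where a joint would pass 70% of its speed; a pose out of reach is approached as far as the arm can. The fingers move at their own pace and stop on an object; the grip force is fixed at half the most. Time passes only in rows, so rows that do not move let the fingers close. The tool returns the time, the measured TCP pose, the force, the opening and the grip force at its end. only (a regular expression) keeps the lines of the reply that match it, lines (a string "A,B") keeps lines A to B, and quiet returns only ok. A shift or turn number past 1, either way, is cut back to 1. Input that does not fit is refused with a message, and nothing moves.
- status.get_obs(): the state, without advancing time (a new reading comes with each control period).
- optics.snapshot(name): name is "side" or "top"; returns a dict with "frame" (384x512x3 uint8, red, green, blue), "z_map" (384x512 float32, m along the optical axis (not along the pixel's ray), 0 where there is no reading), "fovy" (degrees; the focal length in pixels is half the picture's height over the tangent of half this angle, whatever the lens; pixels are square), "cx", "cy" (the principal point, pixels), "R" (3x3) and "t" (3): a world point X has camera coordinates R X + t. Camera axes: x right, y down, z forward; pixel columns grow to the right and rows downward; lengths in m; the calibration is good to about 2 mm. A picture is of the moment at which its call begins.
- job.close_job(): hands the job in; it is judged then, once.
The state is a dict: "clock": time; "joint_pos": joint angles; "qvel": joint speeds; "tau": joint torques, N m; "tool_pos": TCP position; "orientation": TCP orientation; "force": force on the tool from outside, world axes, zero at the start; "moment": the same for the moment, N m; "opening": finger opening in m; "gripper_force": force on a finger pad.
Only numpy, scipy, OpenCV 4.12 (cv2) and the standard library are available. Lean on these libraries where they do the work, as an engineer would, in place of code of your own. Each camera call takes 0.05 s, during which the arm holds its last target. There are 200 camera calls.

## Working session

There is one attempt and no reset: what is moved stays moved. The work goes in short steps, Python scripts to look and compute and a tool call to move; the robot and the scene stay as the last step left them, time stands still between calls to the robot, and variables do not carry over. Pictures are saved under pics/ and viewed, at most 14 in all, crops included, and the job is handed in when it is done.

```bash
mkdir -p pics; cat > h.py <<'E'
import numpy as np,cv2
from plant import status,optics,job
def snap(n,f):
    s=optics.snapshot(n); cv2.imwrite('pics/%s.png'%f,s['frame'][:,:,::-1]); np.savez('pics/%s.npz'%f,**{k:np.array(v) for k,v in s.items()}); return s
def pts(s):
    z=s['z_map'];f=192/np.tan(np.radians(s['fovy']/2));v,u=np.mgrid[:384,:512]
    c=np.stack([(u-s['cx'])/f*z,(v-s['cy'])/f*z,z],-1)
    return (c-s['t'])@s['R']
E
python3 - <<'E'
from h import *
for n in('top','side'):
    s=snap(n,n+'0'); print(n,s['fovy'],s['cx'],s['cy'],s['R'],s['t'],(s['z_map']>0).mean())
o=status.get_obs();print(o)
E
```

```text
top 46.113416739388356 245.793341382171 189.46196902926795 [[-0.0209979  -0.99977269  0.00369621]
 [-0.99722493  0.02067999 -0.07151765]
 [ 0.07142496 -0.00518767 -0.99743249]] [-0.15738509  0.51769488  0.99169753] 0.99615478515625
side 50.145035576485384 251.19624447659453 188.90641973779654 [[-0.90547701 -0.42407412  0.01650819]
 [-0.2753376   0.55740672 -0.78325408]
 [ 0.32295601 -0.71376389 -0.62148253]] [0.40136766 0.2745142  0.60252644] 0.9961903889973959
{'clock': 0.1, 'joint_pos': array([-5.63728682e+01,  2.05861104e+01,  6.38771475e-01, -1.71366279e-02,
       -7.01366660e+01, -1.65068779e+01]), 'qvel': array([-0.09134075, -0.01993396,  0.12402488,  0.03201573, -0.01879137,
        0.08641542]), 'tau': array([-3.05859510e-03, -5.84162199e+01,  2.93750721e+01,  7.01524571e+00,
        1.02184087e-02, -7.04745207e-05]), 'tool_pos': array([ 0.19855704, -0.64470945,  0.25073011]), 'orientation': array([ 1.79914880e+02, -8.42394228e-03, -1.62885574e+02]), 'force': array([-0.4945646 ,  0.72955829, -0.11198801]), 'moment': array([-0.00550217,  0.02342839,  0.01114661]), 'gripper_force': 0.0, 'opening': 0.08737373174775305}
```

View pics/top0.png

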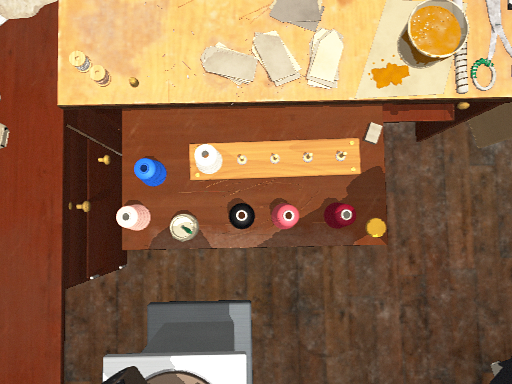

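View pics/side0.png

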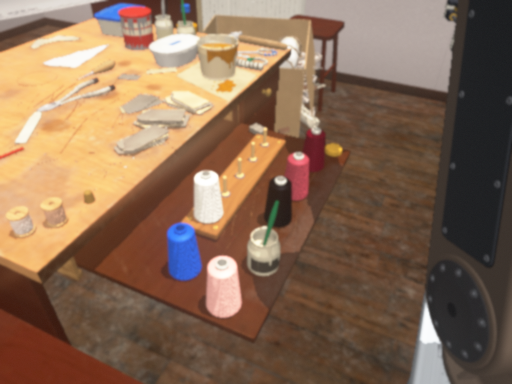

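The top view shows these loose cones (u,v):
- pale pink (132,217)
- black (241,215)
- rose (287,215)
- burgundy (341,215)
- blue distractor (150,170), not wanted

The white cone is seated at (208,157). The empty pins are at (242,159), (275,157), (308,156) and (341,155). The jar is at (184,227), with its green brush leaning towards the lower right. The shades are clearly distinct in both views.

Next I'll measure positions and take one enlarged crop to confirm.

```bash
python3 - <<'E'
from h import *
s=dict(np.load('pics/top0.npz')); P=pts(s)
v,u=np.mgrid[:384,:512]
for n,a,b in [('white',208,157),('pink',132,217),('black',241,215),('rose',287,215),('burg',341,215),('blue',150,170),('jar',184,227)]:
    m=(np.hypot(u-a,v-b)<22)
    zmax=np.percentile(P[...,2][m],97)
    k=m&(P[...,2]>zmax-.03)&(P[...,2]<zmax+.02); k8=k.astype(np.uint8)
    c=max(cv2.findContours(k8,0,1)[0],key=cv2.contourArea)
    top=m&(abs(P[...,2]-zmax)<.004)
    hull=cv2.minEnclosingCircle(np.argwhere(top)[:,::-1].astype(np.float32))
    # ray of circle centre onto plane zmax
    f=192/np.tan(np.radians(s['fovy']/2))
    d=s['R'].T@np.array([(hull[0][0]-s['cx'])/f,(hull[0][1]-s['cy'])/f,1]);o=-s['R'].T@s['t'];q=o+d*(zmax-o[2])/d[2]
    print(n,'zmax %.3f'%zmax,'topcircle',np.round(hull,1) if 0 else (np.round(hull[0],1),round(hull[1],1)),np.round(q,4),top.sum(),'mean',P[top].mean(0).round(4))
for a,b in [(242,159),(275,157),(308,156),(341,155)]:
    m=(np.hypot(u-a,v-b)<9)&(P[...,2]>.04)
    t=m&(P[...,2]>P[...,2][m].max()-.012)
    print('pin',P[m].mean(0).round(4),'tip',P[t].mean(0).round(4),P[t][:,2].max().round(3),t.sum())
print('board',np.median(P[165:175,225:330,2]))
crop=s['frame'][130:250,110:370,::-1]
cv2.imwrite('pics/crop.png',cv2.resize(crop,None,fx=3,fy=3,interpolation=cv2.INTER_CUBIC))
E
```

```text
white zmax 0.120 topcircle (array([204.5, 154.5]), 9.9) [ 0.5798 -0.0855  0.1201] 138 mean [ 0.5796 -0.0868  0.1186]
pink zmax 0.100 topcircle (array([126.6, 216.1]), 10.2) [0.4588 0.0777 0.0996] 150 mean [0.4591 0.0778 0.0979]
black zmax 0.101 topcircle (array([241.5, 215.5]), 9.8) [ 0.4551 -0.1578  0.1011] 79 mean [ 0.4558 -0.1564  0.1005]
rose zmax 0.100 topcircle (array([287.7, 215.8]), 10.3) [ 0.4526 -0.2525  0.1004] 131 mean [ 0.4536 -0.2516  0.099 ]
burg zmax 0.099 topcircle (array([344.9, 214.2]), 10.8) [ 0.4533 -0.3703  0.0994] 164 mean [ 0.4528 -0.3706  0.0976]
blue zmax 0.100 topcircle (array([144.1, 168.5]), 10.2) [0.5562 0.0412 0.1   ] 128 mean [0.5575 0.0415 0.0986]
jar zmax 0.074 topcircle (array([181.6, 227.8]), 12.0) [ 0.4322 -0.0311  0.0737] 72 mean [ 0.4333 -0.0296  0.0716]
pin [ 0.581  -0.1601  0.0626] tip [ 0.5814 -0.1601  0.0649] 0.069 15
pin [ 0.5751 -0.2297  0.1102] tip [ 0.4421 -0.1629  1.0268] 1.027 1
pin [ 0.5828 -0.3064  0.0601] tip [ 0.5833 -0.3067  0.0648] 0.068 15
pin [ 0.5737 -0.363   0.1336] tip [ 0.4421 -0.1629  1.0268] 1.027 2
board 0.01896207821484444
```

View pics/crop.png

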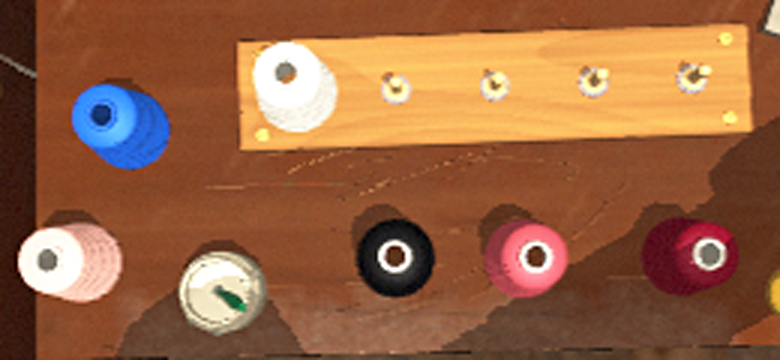

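The crop confirms the shades: pale pink far left, then black, rose and burgundy. Blue is the distractor. I'll place burgundy first (it's nearest), so move above it and turn so that the fingers close across the row.

Units first: shifts go in shares of 40 cm and turns go in shares of 90 degrees. So -0.324 m / 0.4 = -0.81, -0.3 m / 0.4 = -0.75, -72.9 degrees / 90 = -0.81.

>>> jog_arm(
  offsets=[
    [[-0.1, 0.0575, 0.0125, -0.1111, 0.088], [-0.2, 0.115, 0.025, -0.2222, 0.088], [-0.3125, 0.175, 0.0375, -0.3333, 0.088], [-0.425, 0.25, 0.05, -0.4444, 0.088], [-0.5375, 0.3125, 0.05, -0.5556, 0.088], [-0.65, 0.375, 0.0625, -0.6667, 0.088], [-0.75, 0.4375, 0.075, -0.7778, 0.088], [-0.81, 0.4675, 0.075, -0.81, 0.088]],
  ],
)

```text
clock: 1.1
tool_pos: [0.4542, -0.369, 0.2209]
orientation: [179.9, 0.0, -89.7]
force: [-0.6, -1.0, 1.4]
opening: 0.0874
gripper_force: 0.0
```

>>> jog_arm(
  offsets=[
    [[0, 0, 0, 0, 0.088], [0, 0, 0, 0, 0.088]],
  ],
)

```text
clock: 1.35
tool_pos: [0.4529, -0.371, 0.2213]
orientation: [180.0, 0.0, -90.0]
force: [-0.1, -0.5, -0.6]
opening: 0.0874
gripper_force: 0.0
```

To row units: 0.14 m / 0.4 = 0.35, 0.12 m / 0.4 = 0.3.

>>> jog_arm(
  offsets=[
    [[0, 0, 0.1, 0, 0.088], [0, 0, 0.2, 0, 0.088], [0, 0, 0.3, 0, 0.088], [0, 0, 0.35, 0, 0.088], [0, 0, 0.35, 0, 0.088], [0, 0, 0.35, 0, 0.03], [0, 0, 0.35, 0, 0.03], [0, 0, 0.35, 0, 0.03]],
  ],
)

```text
clock: 2.35
tool_pos: [0.4537, -0.3712, 0.0825]
orientation: [-179.9, -0.0, -90.0]
force: [-0.9, 0.3, 0.7]
opening: 0.0633
gripper_force: 0.0
```

>>> jog_arm(
  offsets=[
    [[0, 0, 0, 0, 0.03], [0, 0, 0, 0, 0.03], [0, 0, 0, 0, 0.03]],
  ],
)

```text
clock: 2.72
tool_pos: [0.4535, -0.371, 0.082]
orientation: [-180.0, -0.0, -90.0]
force: [-1.3, 1.7, 3.3]
opening: 0.049
gripper_force: 30.1
```

To row units: -0.14 m / 0.4 = -0.35, -0.1295 m / 0.4 = -0.3238.

>>> jog_arm(
  offsets=[
    [[0, 0, -0.075, 0, 0.03], [0, 0, -0.2, 0, 0.03], [0, 0, -0.325, 0, 0.03], [0, 0, -0.35, 0, 0.03], [-0.05, -0.1125, -0.35, 0, 0.03], [-0.1125, -0.225, -0.35, 0, 0.03], [-0.15, -0.3, -0.35, 0, 0.03], [-0.1613, -0.3238, -0.35, 0, 0.03]],
  ],
)

```text
clock: 3.72
tool_pos: [0.5838, -0.305, 0.2196]
orientation: [179.9, 0.1, -89.9]
force: [-0.9, -0.8, -1.8]
opening: 0.0489
gripper_force: 29.9
```

>>> jog_arm(
  offsets=[
    [[0, 0, 0, 0, 0.03], [0, 0, 0, 0, 0.03]],
  ],
)

```text
clock: 3.98
tool_pos: [0.5817, -0.3068, 0.2212]
orientation: [180.0, 0.0, -90.0]
force: [-0.6, -0.5, 0.1]
opening: 0.049
gripper_force: 29.9
```

```bash
python3 -c "
from h import *
s=snap('side','side1');t=snap('top','top1')
c=cv2.resize(s['frame'][90:270,150:370,::-1],(660,540));cv2.imwrite('pics/c1.png',c)"
```

```text
(no output)
```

View pics/c1.png

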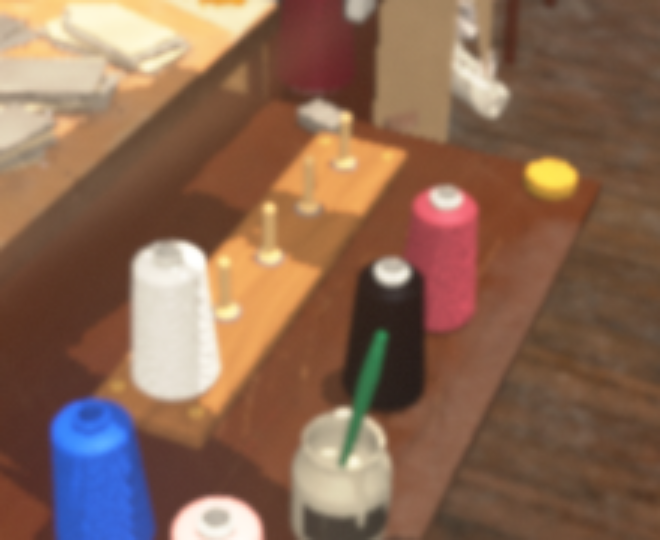

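The side crop shows the burgundy cone hanging upright above the third pin, around (315,60) in the crop. The pins and the other cones are undisturbed. Lower it and release.

To row units: 0.118 m / 0.4 = 0.295, 0.105 m / 0.4 = 0.2625.

>>> jog_arm(
  offsets=[
    [[0, 0, 0.075, 0, 0.03], [0, 0, 0.15, 0, 0.03], [0, 0, 0.2125, 0, 0.03], [0, 0, 0.2625, 0, 0.03], [0, 0, 0.295, 0, 0.03], [0, 0, 0.295, 0, 0.03]],
  ],
)

```text
clock: 4.82
tool_pos: [0.5823, -0.3068, 0.1033]
orientation: [180.0, 0.0, -90.0]
force: [0.3, -0.7, -0.3]
opening: 0.0492
gripper_force: 29.9
```

>>> jog_arm(
  offsets=[
    [[0, 0, 0, 0, 0.03], [0, 0, 0, 0, 0.088], [0, 0, 0, 0, 0.088], [0, 0, 0, 0, 0.088], [0, 0, 0, 0, 0.088]],
  ],
)

```text
clock: 5.45
tool_pos: [0.5828, -0.3064, 0.1037]
orientation: [-180.0, -0.0, -90.0]
force: [-0.0, 0.2, 1.1]
opening: 0.0833
gripper_force: 0.0
```

>>> jog_arm(
  offsets=[
    [[0, 0, -0.075, 0, 0.088], [0, 0, -0.2, 0, 0.088], [0, 0, -0.3, 0, 0.088], [0, 0, -0.3, 0, 0.088]],
  ],
)

```text
clock: 5.95
tool_pos: [0.5845, -0.3071, 0.2279]
orientation: [-179.6, -0.1, -90.0]
force: [-0.0, -0.4, -0.3]
opening: 0.0874
gripper_force: 0.0
```

To row units: -0.1495 m / 0.4 = -0.3738, 0.127 m / 0.4 = 0.3175.

>>> jog_arm(
  offsets=[
    [[-0.1, 0.0875, 0, 0, 0.088], [-0.2125, 0.175, 0, 0, 0.088], [-0.3125, 0.2625, 0, 0, 0.088], [-0.3738, 0.3175, 0, 0, 0.088], [-0.3738, 0.3175, 0, 0, 0.088], [-0.3738, 0.3175, 0, 0, 0.088]],
  ],
)

```text
clock: 6.7
tool_pos: [0.456, -0.157, 0.2235]
orientation: [-180.0, -0.0, -89.9]
force: [-0.4, -0.1, 0.8]
opening: 0.0878
gripper_force: 0.0
```

```bash
python3 -c "
from h import *
s=snap('top','top2');P=pts(s)
m=(abs(P[...,0]-.583)<.035)&(abs(P[...,1]+.3065)<.035)&(P[...,2]>.09)&(P[...,2]<.2);print(m.sum(),np.percentile(P[m][:,2],[50,95]),P[m].mean(0))
c=cv2.resize(s['frame'][120:260,110:370,::-1],(780,420));cv2.imwrite('pics/c2.png',c)"
```

```text
419 [0.11465226 0.12239368] [ 0.58024614 -0.30490346  0.11286349]
```

View pics/c2.png

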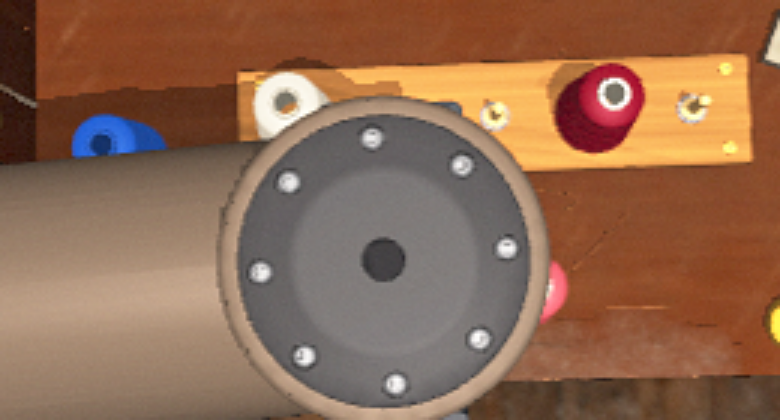

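The top crop shows burgundy on the third pin at (613,93) in the crop, with its top at 0.122 m, so it is seated. The gripper is over black. Grasp it, lift it and carry it to the far pin.

To row units: 0.1415 m / 0.4 = 0.3538, 0.12 m / 0.4 = 0.3.

>>> jog_arm(
  offsets=[
    [[0, 0, 0.1, 0, 0.088], [0, 0, 0.2, 0, 0.088], [0, 0, 0.3, 0, 0.088], [0, 0, 0.3538, 0, 0.088], [0, 0, 0.3538, 0, 0.088], [0, 0, 0.3538, 0, 0.03], [0, 0, 0.3538, 0, 0.03], [0, 0, 0.3538, 0, 0.03]],
  ],
)

```text
clock: 7.75
tool_pos: [0.4562, -0.157, 0.0829]
orientation: [-179.9, 0.0, -90.0]
force: [0.8, 0.4, 1.1]
opening: 0.063
gripper_force: 0.0
```

>>> jog_arm(
  offsets=[
    [[0, 0, 0, 0, 0.03], [0, 0, 0, 0, 0.03], [0, 0, 0, 0, 0.03]],
  ],
)

```text
clock: 8.12
tool_pos: [0.456, -0.157, 0.0825]
orientation: [-180.0, -0.0, -90.0]
force: [-0.8, 0.2, 6.0]
opening: 0.0484
gripper_force: 30.1
```

>>> jog_arm(
  offsets=[
    [[0, 0, -0.075, 0, 0.03], [0, 0, -0.2, 0, 0.03], [0, 0, -0.325, 0, 0.03], [0, 0, -0.375, 0, 0.03], [0, 0, -0.375, 0, 0.03]],
  ],
)

```text
clock: 8.75
tool_pos: [0.4563, -0.1569, 0.2334]
orientation: [-179.8, 0.0, -90.0]
force: [-0.4, 0.3, -1.2]
opening: 0.0484
gripper_force: 29.9
```

>>> jog_arm(
  offsets=[
    [[0.075, -0.0375, 0, 0, 0.03], [0.1875, -0.1, 0, 0, 0.03], [0.3, -0.175, 0, 0, 0.03], [0.4125, -0.2375, 0, 0, 0.03], [0.5125, -0.3, 0, 0, 0.03], [0.5575, -0.32, 0, 0, 0.03], [0.5575, -0.32, 0, 0, 0.03], [0.5575, -0.32, 0, 0, 0.03]],
  ],
)

```text
clock: 9.75
tool_pos: [0.5831, -0.3794, 0.2304]
orientation: [179.9, 0.1, -90.0]
force: [0.3, 0.3, -1.4]
opening: 0.0483
gripper_force: 29.9
```

Now lower to z≈0.103 (dz 0.128), release and rise. Then go over to rose at (0.453,-0.252).

To row units: 0.128 m / 0.4 = 0.32, 0.115 m / 0.4 = 0.2875.

>>> jog_arm(
  offsets=[
    [[0, 0, 0.075, 0, 0.03], [0, 0, 0.15, 0, 0.03], [0, 0, 0.225, 0, 0.03], [0, 0, 0.2875, 0, 0.03], [0, 0, 0.32, 0, 0.03], [0, 0, 0.32, 0, 0.03]],
  ],
)

```text
clock: 10.5
tool_pos: [0.5836, -0.3794, 0.104]
orientation: [180.0, 0.0, -89.9]
force: [-0.7, 0.1, -1.1]
opening: 0.0482
gripper_force: 29.9
```

>>> jog_arm(
  offsets=[
    [[0, 0, 0, 0, 0.03], [0, 0, 0, 0, 0.088], [0, 0, 0, 0, 0.088], [0, 0, 0, 0, 0.088], [0, 0, 0, 0, 0.088]],
  ],
)

```text
clock: 11.12
tool_pos: [0.5838, -0.38, 0.1042]
orientation: [-180.0, -0.0, -90.0]
force: [-0.1, 0.3, -0.3]
opening: 0.0828
gripper_force: 0.0
```

>>> jog_arm(
  offsets=[
    [[0, 0, -0.075, 0, 0.088], [0, 0, -0.2, 0, 0.088], [0, 0, -0.3, 0, 0.088], [0, 0, -0.3, 0, 0.088]],
  ],
)

```text
clock: 11.62
tool_pos: [0.5855, -0.3809, 0.2287]
orientation: [-179.6, -0.2, -90.0]
force: [-0.4, -0.5, -0.3]
opening: 0.0875
gripper_force: 0.0
```

>>> jog_arm(
  offsets=[
    [[-0.1, 0.1, 0, 0, 0.088], [-0.2125, 0.2125, 0, 0, 0.088], [-0.3, 0.3, 0, 0, 0.088], [-0.32, 0.3275, 0, 0, 0.088], [-0.32, 0.3275, 0, 0, 0.088], [-0.32, 0.3275, 0, 0, 0.088]],
  ],
)

```text
clock: 12.38
tool_pos: [0.4536, -0.2525, 0.2239]
orientation: [-180.0, -0.0, -90.0]
force: [1.0, 0.3, -0.1]
opening: 0.0875
gripper_force: 0.0
```

```bash
python3 -c "
from h import *
s=snap('top','top3');P=pts(s)
for y in(-.3065,-.38):
  m=(abs(P[...,0]-.583)<.035)&(abs(P[...,1]-y)<.035)&(P[...,2]>.09)&(P[...,2]<.2);print(m.sum(),np.percentile(P[m][:,2],[50,95]),P[m].mean(0))"
```

```text
229 [0.1154637  0.12299283] [ 0.5899951  -0.30621485  0.11445231]
232 [0.11508797 0.12302987] [ 0.59117769 -0.37717094  0.11350975]
```

Both are seated. Rose next: from (0.4535,-0.2525) to the second pin at (0.582,-0.2333), which is dx=-0.019, dy=-0.1285.

To row units: 0.142 m / 0.4 = 0.355, 0.12 m / 0.4 = 0.3.

>>> jog_arm(
  offsets=[
    [[0, 0, 0.1, 0, 0.088], [0, 0, 0.2, 0, 0.088], [0, 0, 0.3, 0, 0.088], [0, 0, 0.355, 0, 0.088], [0, 0, 0.355, 0, 0.088], [0, 0, 0.355, 0, 0.03], [0, 0, 0.355, 0, 0.03], [0, 0, 0.355, 0, 0.03]],
  ],
)

```text
clock: 13.42
tool_pos: [0.4533, -0.2521, 0.083]
orientation: [-179.9, -0.0, -90.0]
force: [-0.1, -0.1, -0.4]
opening: 0.0628
gripper_force: 0.0
```

>>> jog_arm(
  offsets=[
    [[0, 0, 0, 0, 0.03], [0, 0, 0, 0, 0.03], [0, 0, 0, 0, 0.03]],
  ],
)

```text
clock: 13.8
tool_pos: [0.4531, -0.2521, 0.0826]
orientation: [-179.9, -0.0, -90.0]
force: [-0.6, 1.2, 5.5]
opening: 0.0482
gripper_force: 30.1
```

>>> jog_arm(
  offsets=[
    [[0, 0, -0.075, 0, 0.03], [0, 0, -0.2, 0, 0.03], [0, 0, -0.325, 0, 0.03], [0, 0, -0.375, 0, 0.03], [0, 0, -0.375, 0, 0.03]],
  ],
)

```text
clock: 14.42
tool_pos: [0.4533, -0.252, 0.2334]
orientation: [-179.8, -0.0, -90.0]
force: [0.0, 0.2, -1.3]
opening: 0.0482
gripper_force: 29.9
```

>>> jog_arm(
  offsets=[
    [[-0.0125, -0.075, 0, 0, 0.03], [-0.025, -0.175, 0, 0, 0.03], [-0.04, -0.275, 0, 0, 0.03], [-0.0475, -0.3213, 0, 0, 0.03], [-0.0475, -0.3213, 0, 0, 0.03], [-0.0475, -0.3213, 0, 0, 0.03]],
  ],
)

```text
clock: 15.18
tool_pos: [0.5801, -0.2329, 0.2312]
orientation: [179.9, 0.0, -90.0]
force: [-0.2, 0.0, -1.8]
opening: 0.0486
gripper_force: 29.9
```

To row units: 0.128 m / 0.4 = 0.32, 0.115 m / 0.4 = 0.2875.

>>> jog_arm(
  offsets=[
    [[0, 0, 0.075, 0, 0.03], [0, 0, 0.15, 0, 0.03], [0, 0, 0.225, 0, 0.03], [0, 0, 0.2875, 0, 0.03], [0, 0, 0.32, 0, 0.03], [0, 0, 0.32, 0, 0.03]],
  ],
)

```text
clock: 15.92
tool_pos: [0.5807, -0.2331, 0.1041]
orientation: [180.0, -0.0, -90.0]
force: [-0.0, -0.2, -0.9]
opening: 0.0484
gripper_force: 29.9
```

>>> jog_arm(
  offsets=[
    [[0, 0, 0, 0, 0.03], [0, 0, 0, 0, 0.088], [0, 0, 0, 0, 0.088], [0, 0, 0, 0, 0.088], [0, 0, 0, 0, 0.088]],
  ],
)

```text
clock: 16.55
tool_pos: [0.5813, -0.2329, 0.1041]
orientation: [-180.0, -0.0, -90.0]
force: [0.8, -0.0, -0.8]
opening: 0.0827
gripper_force: 0.0
```

>>> jog_arm(
  offsets=[
    [[0, 0, -0.075, 0, 0.088], [0, 0, -0.2, 0, 0.088], [0, 0, -0.3, 0, 0.088], [0, 0, -0.3, 0, 0.088]],
  ],
)

```text
clock: 17.05
tool_pos: [0.583, -0.2334, 0.2282]
orientation: [-179.6, -0.1, -90.0]
force: [0.4, -0.0, -0.8]
opening: 0.0875
gripper_force: 0.0
```

>>> jog_arm(
  offsets=[
    [[-0.1, 0.04, 0, 0, 0.088], [-0.225, 0.0875, 0, 0, 0.088], [-0.35, 0.1375, 0, 0, 0.088], [-0.475, 0.1875, 0, 0, 0.088], [-0.6, 0.2375, 0, 0, 0.088], [-0.7125, 0.28, 0, 0, 0.088], [-0.7763, 0.305, 0, 0, 0.088], [-0.7763, 0.305, 0, 0, 0.088]],
  ],
)

```text
clock: 18.05
tool_pos: [0.4583, 0.0789, 0.2237]
orientation: [180.0, 0.0, -89.8]
force: [-1.0, -0.8, 0.4]
opening: 0.0874
gripper_force: 0.0
```

>>> jog_arm(
  offsets=[
    [[0, 0, 0, 0, 0.088], [0, 0, 0, 0, 0.088]],
  ],
)

```text
clock: 18.3
tool_pos: [0.4592, 0.0768, 0.2238]
orientation: [180.0, -0.0, -90.0]
force: [0.2, 1.2, 0.1]
opening: 0.088
gripper_force: 0.0
```

```bash
python3 -c "
from h import *
s=snap('side','side4')
s=snap('top','top4');P=pts(s)
for y in(-.233,-.3065,-.38):
  m=(abs(P[...,0]-.583)<.035)&(abs(P[...,1]-y)<.035)&(P[...,2]>.09)&(P[...,2]<.2);print(m.sum(),np.percentile(P[m][:,2],[50,95]),P[m].mean(0))"
```

```text
394 [0.11508921 0.12241039] [ 0.57810847 -0.23268543  0.11362112]
418 [0.11495887 0.122578  ] [ 0.58013691 -0.30492029  0.11313839]
439 [0.11465381 0.12167519] [ 0.58121792 -0.37613213  0.11232798]
```

View pics/side4.png

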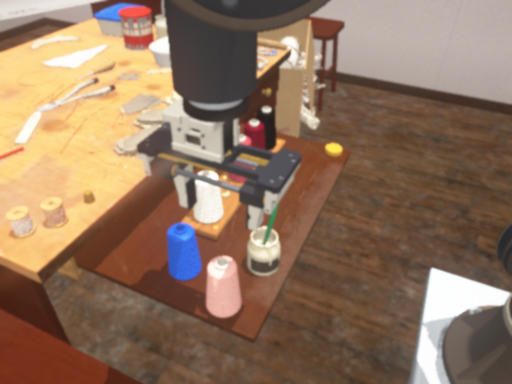

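The side view shows rose, burgundy and black seated in the row, white and the jar untouched, and the gripper above pale pink at (222,285), clear of blue and the brush. Grasp pink.

To row units: 0.142 m / 0.4 = 0.355, 0.12 m / 0.4 = 0.3.

>>> jog_arm(
  offsets=[
    [[0, 0, 0.1, 0, 0.088], [0, 0, 0.2, 0, 0.088], [0, 0, 0.3, 0, 0.088], [0, 0, 0.355, 0, 0.088], [0, 0, 0.355, 0, 0.088], [0, 0, 0.355, 0, 0.03], [0, 0, 0.355, 0, 0.03], [0, 0, 0.355, 0, 0.03]],
  ],
)

```text
clock: 19.4
tool_pos: [0.4596, 0.0778, 0.0829]
orientation: [-179.9, 0.1, -90.0]
force: [-0.2, -0.5, -1.2]
opening: 0.063
gripper_force: 0.0
```

>>> jog_arm(
  offsets=[
    [[0, 0, 0, 0, 0.03], [0, 0, 0, 0, 0.03], [0, 0, 0, 0, 0.03]],
  ],
)

```text
clock: 19.77
tool_pos: [0.4593, 0.0776, 0.0824]
orientation: [-180.0, 0.0, -90.0]
force: [-2.2, 0.6, 6.1]
opening: 0.0492
gripper_force: 30.1
```

>>> jog_arm(
  offsets=[
    [[0, 0, -0.075, 0, 0.03], [0, 0, -0.2, 0, 0.03], [0, 0, -0.325, 0, 0.03], [0, 0, -0.3875, 0, 0.03], [0, 0, -0.3875, 0, 0.03]],
  ],
)

```text
clock: 20.4
tool_pos: [0.4599, 0.078, 0.2388]
orientation: [-179.8, 0.1, -90.0]
force: [0.7, 0.6, -1.7]
opening: 0.0495
gripper_force: 29.9
```

>>> jog_arm(
  offsets=[
    [[0.075, -0.0375, 0, 0, 0.03], [0.1875, -0.1, 0, 0, 0.03], [0.3, -0.1625, 0, 0, 0.03], [0.4125, -0.225, 0, 0, 0.03], [0.525, -0.275, 0, 0, 0.03], [0.5925, -0.305, 0, 0, 0.03], [0.5925, -0.305, 0, 0, 0.03], [0.5925, -0.305, 0, 0, 0.03]],
  ],
)

```text
clock: 21.4
tool_pos: [0.5804, -0.1592, 0.2355]
orientation: [179.9, 0.0, -90.0]
force: [-0.1, 0.1, -0.6]
opening: 0.0495
gripper_force: 29.9
```

Lower 0.133, release, rise, retreat to the robot's side and check.

To row units: 0.133 m / 0.4 = 0.3325, 0.12 m / 0.4 = 0.3.

>>> jog_arm(
  offsets=[
    [[0, 0, 0.075, 0, 0.03], [0, 0, 0.15, 0, 0.03], [0, 0, 0.225, 0, 0.03], [0, 0, 0.3, 0, 0.03], [0, 0, 0.3325, 0, 0.03], [0, 0, 0.3325, 0, 0.03]],
  ],
)

```text
clock: 22.15
tool_pos: [0.581, -0.1588, 0.1039]
orientation: [180.0, -0.0, -89.9]
force: [0.5, 0.4, -1.5]
opening: 0.0493
gripper_force: 29.9
```

>>> jog_arm(
  offsets=[
    [[0, 0, 0, 0, 0.03], [0, 0, 0, 0, 0.088], [0, 0, 0, 0, 0.088], [0, 0, 0, 0, 0.088], [0, 0, 0, 0, 0.088]],
  ],
)

```text
clock: 22.78
tool_pos: [0.5812, -0.1595, 0.1042]
orientation: [-180.0, 0.0, -90.0]
force: [-0.3, -0.2, -0.2]
opening: 0.0833
gripper_force: 0.0
```

>>> jog_arm(
  offsets=[
    [[0, 0, -0.075, 0, 0.088], [0, 0, -0.2, 0, 0.088], [0, 0, -0.3, 0, 0.088], [0, 0, -0.35, 0, 0.088]],
  ],
)

```text
clock: 23.28
tool_pos: [0.582, -0.1596, 0.2469]
orientation: [-179.8, -0.0, -90.0]
force: [0.1, 0.1, -0.3]
opening: 0.0874
gripper_force: 0.0
```

>>> jog_arm(
  offsets=[
    [[0.125, 0.025, 0, 0, 0.088], [0.25, 0.05, 0, 0, 0.088], [0.375, 0.075, 0, 0, 0.088], [0.5, 0.1, 0, 0, 0.088], [0.625, 0.125, 0, 0, 0.088], [0.75, 0.15, 0, 0, 0.088], [0.85, 0.175, 0, 0, 0.088], [0.9, 0.175, 0, 0, 0.088]],
  ],
)

```text
clock: 24.28
tool_pos: [0.5102, -0.5215, 0.2435]
orientation: [180.0, 0.0, -90.1]
force: [0.5, 0.7, -0.4]
opening: 0.0878
gripper_force: 0.0
```

>>> jog_arm(
  offsets=[
    [[0, 0, 0, 0, 0.088], [0, 0, 0, 0, 0.088], [0, 0, 0, 0, 0.088]],
  ],
)

```text
clock: 24.65
tool_pos: [0.5119, -0.5184, 0.2444]
orientation: [-180.0, -0.0, -89.9]
force: [0.3, -0.4, -0.3]
opening: 0.0875
gripper_force: 0.0
```

```bash
python3 -c "
from h import *
s=snap('side','side5');cv2.imwrite('pics/c5.png',cv2.resize(s['frame'][90:330,140:400,::-1],(650,600)))
s=snap('top','top5');P=pts(s)
cv2.imwrite('pics/c6.png',cv2.resize(s['frame'][120:260,110:400,::-1],(780,377)))
for y in(-.086,-.16,-.233,-.3065,-.38):
  m=(abs(P[...,0]-.583)<.035)&(abs(P[...,1]-y)<.035)&(P[...,2]>.09)&(P[...,2]<.2);print(m.sum(),np.percentile(P[m][:,2],[50,95]),P[m].mean(0))"
```

```text
403 [0.11498356 0.12253914] [ 0.57826111 -0.08693497  0.11351006]
397 [0.11505994 0.12258156] [ 0.57826363 -0.1572274   0.11346603]
394 [0.11495239 0.12255896] [ 0.57798321 -0.23264689  0.11341396]
301 [0.11496848 0.12280348] [ 0.58296809 -0.29957974  0.11291116]Traceback (most recent call last):
  File "<string>", line 7, in <module>
    m=(abs(P[...,0]-.583)<.035)&(abs(P[...,1]-y)<.035)&(P[...,2]>.09)&(P[...,2]<.2);print(m.sum(),np.percentile(P[m][:,2],[50,95]),P[m].mean(0))
                                                                                                  ~~~~~~~~~~~~~^^^^^^^^^^^^^^^^^^^
    return _quantile_unchecked(
        a, q, axis, out, overwrite_input, method, keepdims, weights)
    return _ureduce(a,
                    func=_quantile_ureduce_func,
    ...<5 lines>...
                    overwrite_input=overwrite_input,
                    method=method)
    r = func(a, **kwargs)
    result = _quantile(arr,
                       quantiles=q,
    ...<2 lines>...
                       out=out,
                       weights=wgt)
    slices_having_nans = np.isnan(arr[-1, ...])
                                  ~~~^^^^^^^^^
IndexError: index -1 is out of bounds for axis 0 with size 0
```

View pics/c5.png

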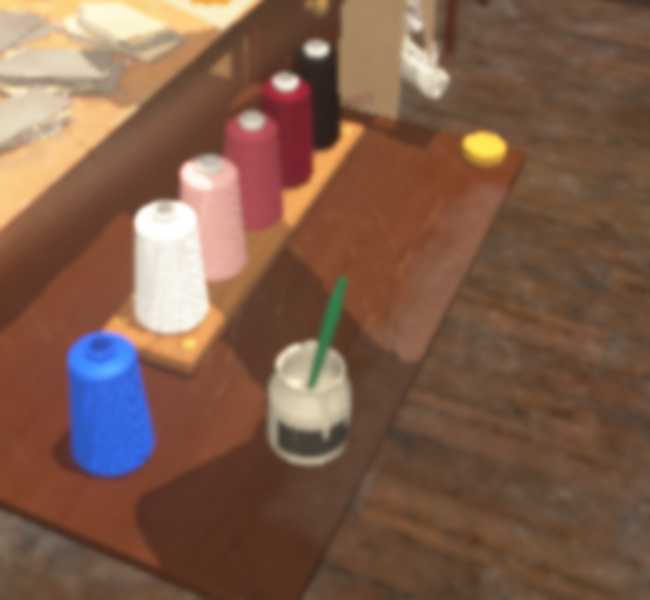

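View pics/c6.png

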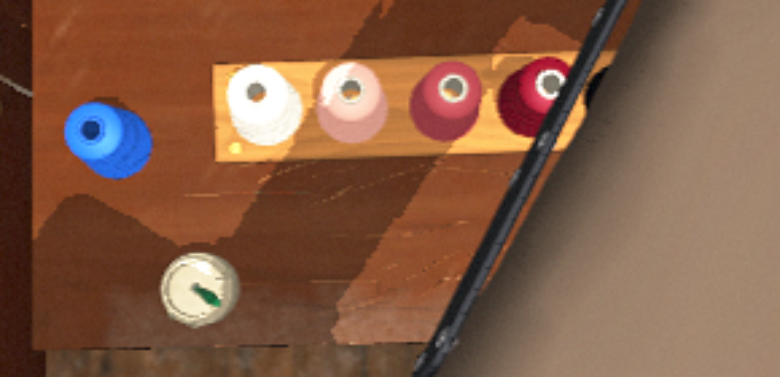

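The side crop shows the whole row upright on the board: white (170,265), pale pink (212,215), rose (253,170), burgundy (287,130) and black (317,95). The jar is untouched. In the final top view the arm hides black, but an earlier one measured its top at 0.122 m, so it is seated.

```bash
python3 -c "
from plant import job
print(job.close_job())"
```

```text
the job is handed in; nothing more can be done
None
```

The job is handed in at about 25 s: the row runs white, pale pink, rose, burgundy, black, every cone down on the board, and the white cone and glue jar were not touched.

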